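Balance the centrifuge rotor

TASK

The centrifuge has been loaded out of balance: rearrange the tubes so that each one sits directly across the rotor from its twin (broad cap facing broad cap, slim stopper facing slim stopper, short facing short). You may park a tube in the empty rack on the way. Keep every tube upright, and leave all six fully seated in the rotor's sleeves.

Things in the scene. Friction and masses are not known exactly. Their poses are not given: they have to be found in the camera images.
- tube_broad_1_center (a point): tall tube, 120 mm high, with a BROAD flat black cap, 34 mm across and 13 mm high; twin of tube_broad_2. Milky plastic body 25 mm across, its foot tapering over 17 mm to a flat tip 12 mm wide. Point: on the axis, half-way up, 60 mm above the tip; z up. Grip the body about 88 mm above the tip (28 mm above this point)
- tube_slim_1_center (a point): tall tube, 120 mm high, with a SLIM black stopper (a 13 mm stem on the tube's white shoulder, above 101 mm); twin of tube_slim_2. Milky plastic body 25 mm across, its foot tapering over 17 mm to a flat tip 12 mm wide. Point: on the axis, half-way up, 60 mm above the tip; z up. Grip the body about 88 mm above the tip (28 mm above this point)
- tube_broad_2_center (a point): tall tube, 120 mm high, with a BROAD flat black cap, 34 mm across and 13 mm high; twin of tube_broad_1. Milky plastic body 25 mm across, its foot tapering over 17 mm to a flat tip 12 mm wide. Point: on the axis, half-way up, 60 mm above the tip; z up. Grip the body about 88 mm above the tip (28 mm above this point)
- tube_short_1_center (a point): SHORT tube, 100 mm high, with a black cap no wider than the tube; twin of tube_short_2. Milky plastic body 25 mm across, its foot tapering over 17 mm to a flat tip 12 mm wide. Point: on the axis, half-way up, 50 mm above the tip; z up. Grip the body about 88 mm above the tip (38 mm above this point)
- tube_slim_2_center (a point): tall tube, 120 mm high, with a SLIM black stopper (a 13 mm stem on the tube's white shoulder, above 101 mm); twin of tube_slim_1. Milky plastic body 25 mm across, its foot tapering over 17 mm to a flat tip 12 mm wide. Point: on the axis, half-way up, 60 mm above the tip; z up. Grip the body about 88 mm above the tip (28 mm above this point)
- tube_short_2_center (a point): SHORT tube, 100 mm high, with a black cap no wider than the tube; twin of tube_short_1. Milky plastic body 25 mm across, its foot tapering over 17 mm to a flat tip 12 mm wide. Point: on the axis, half-way up, 50 mm above the tip; z up. Grip the body about 88 mm above the tip (38 mm above this point)
- rotor_axis (a point): axis of the braked, fixed rotor at the sleeve mouths, 95 mm above the bench; z up. Six upright sleeves, 60 degrees apart on a 68 mm radius, at an angle that varies (not this frame's yaw): the tubes fill all six at the start and show where they are. Bore 29 mm, 55 mm deep (tip of a seated tube 40 mm above the bench). Tubes are 68 mm apart: open fingers about 50 mm or close along a radius
- centrifuge: the round white centrifuge that holds the rotor, fixed; origin under its axis on the bench, z up. Drum radius 124 mm, rim 84 mm above the bench, nothing in the bowl above the sleeve mouths except tubes. -x: front console. +x: the lid, open, leaning back from 150 mm behind the axis, 244 mm wide, up to 0.31 m high
- rack_top (a point): middle of the top of an empty white tube rack, fixed, 90 x 184 mm, 60 mm high; y along its length, x across, z up. Eight round holes, 29 mm, in the 10 mm thick top plate, centres at x = -22, 22 mm and y = -66, -22, 22, 66 mm. Inner floor 6 mm above the bench: a tube stands upright in a hole with its tip at 6 mm
- pipette_stand: fixed bystander to steer round: a pipette carousel 0.42 m tall, its hanging pipettes and arms all within about 0.14 m of its axis; go round its front, and use rack holes clear of it; origin at the foot of its axis

How it is judged:
By the outcome, as a careful person would: the job done as asked, in the order asked, and still so for the second after the job is handed in, with the robot touching nothing.
It also fails if it takes over 96 s, if anything falls off the work surface, if the arm or the gripper's body presses on something with over 40 N, if the wrist force passes 120 N, or if a joint passes its speed limit or range.

ROBOT

A 7-joint arm with a two-finger parallel gripper is mounted at the origin on a cart in front of the work surface, level with it; the furniture and walls round the work are solid. World frame = base frame: x ahead of the robot, y to its left, z up, the work surface at z = 0. Lengths are in m, angles in rad, forces in N, time in s.
With the tool pointing down it reaches from about 0.425 to 0.925 m from the base axis. Payload 6.8 kg.
Tool frame: the origin (TCP) lies at the very end of the fingers, on their centre line; the grasp point (between the pads) lies 19 mm behind it; z points along the fingers, y is the line along which they close (so a half turn about z gives the same grasp; the last joint's range is limited). The gripper opens to 85 mm and grips with 20 to 120 N. Pads are 22 mm wide; open, the fingers measure 114 mm over their backs; the gripper's body (76 mm by 85 mm) begins 54 mm behind the grasp point. The pads swing forward as they close: fully open they stand 13 mm farther back than shut.
Start: joints at [1.052, 0.477, 0.022, 1.555, -0.011, 1.109, -0.083], TCP at [0.27, -0.619, 0.231] pointing down, gripper open.
Joint ranges: [-2.96, 2.96], [-0.34, 2.1], [-1.41, 1.46], [0.24, 2.44], [-1.37, 4.51], [0.17, 1.92], [-2.96, 2.96]. Speed limits (rad/s): [2.39, 2.39, 3.14, 3.14, 3.14, 3.14, 3.14].

INTERFACE

Orientations are given as a rotation vector (axis times angle).
In Python, from bench import get_obs, viewer, r gives the robot as it stands. The module is installed in compiled form; this text tells all that it offers.
- The arm moves only by the tool play_rows, never from a script. Its argument "commands" is a list that holds one entry, the list of rows, each a list of 5 numbers: the gripper's target within -1 to 1 (shut at 1, half-way at 0, fully open at -1), then the shift along the tool's x, y, z scaled (see below), then the turn about the tool's z scaled (see below). A call has 1 to 12 rows; each row is the pose to reach, as a shift and turn from the pose commanded when the call began, along the tool's axes at that moment; what a row does not reach only later rows make up. The controller multiplies each number of a shift by 0.2 m and each number of a turn by pi/2 rad. A row lasts 1/12 s, in which the tool goes at most 41.7 mm and 7.16 degrees, less where a joint would pass 70% of its speed; a pose out of reach is approached as far as the arm can. A call with a number of a shift or a turn outside -1 to 1 is refused whole. A call with a gripper value outside its range is refused whole. The fingers move at their own pace and stop on an object; "grip_force" is the grip in N (left out, the last holds). Time passes only in rows, so rows that repeat a pose let the fingers close. It gives the time, the measured TCP pose, the force, the opening and the grip force at its end, in the units of the state.
- get_obs(): the state, without advancing time (a new reading comes with each control period).
- viewer.grab_frame(name): name is "scene" or "top"; returns a dict with "pixels" (480x640x3 uint8, red, green, blue), "fovy" (degrees; the focal length in pixels is half the picture's height over the tangent of half this angle, whatever the lens; pixels are square), "cx", "cy" (the principal point, pixels), "world_to_cam" (4x4, takes a point from world to camera coordinates). Camera axes: x right, y up, looking along -z (the intrinsics and any distortion apply to the point x, -y, -z); pixel columns grow to the right and rows downward; lengths in m; the calibration is good to about 2 mm. A picture is of the moment at which its call begins. There is no depth.
- r.hand_in(): hands the job in; it is judged then, once.
Trained networks look in a picture, given as the dict that the camera call returned (one of the last four; its "shot" number tells which), for a name from the list of things; names that differ only in an ending like _2 or _b are one class to them, and where a whole thing is asked for, a point or a joint stands for the part that bears it (a point fixed in the world has none). Each returns a list of dicts, best first, with "score" (0 to 1); they miss things now and then, are a little off and sometimes report something else, mostly with a low value. They report only what shows in the picture. A call takes as long as a camera call.
- viewer.trace(picture, thing): "pixels" (480x640 bool, what is visible of it) and "rect" ([left, top, right, bottom] in pixels, round what is visible of it).
The state is a dict: "clock": time; "joints": joint angles; "qvel": joint speeds; "tau": joint torques, N m; "tcp_pos": TCP position; "orientation": TCP orientation; "contact_force": force on the tool from outside, world axes, zero at the start; "moment": the same for the moment, N m; "grip_width": finger opening in m; "gripper_force": force on a finger pad.
Only numpy, scipy, OpenCV 4.12 (cv2) and the standard library are available. Lean on these libraries where they do the work, as an engineer would, in place of code of your own. Each camera call takes 0.05 s, during which the arm holds its last target. There are 200 camera calls.

## Working session

There is one attempt and no reset: what is moved stays moved. The work goes in short steps, Python scripts to look and compute and a tool call to move; the robot and the scene stay as the last step left them, time stands still between calls to the robot, and variables do not carry over. Pictures are saved under pics/ and viewed, at most 14 in all, crops included, and the job is handed in when it is done.

Besides the shell and the picture viewer there is one more tool, called in YAML: its name, and indented under it one key for each argument. play_rows: Moves the arm, as the interface text tells. Shifts and turns lie within -1 to 1; 1 stands for 0.2 m of shift or pi/2 rad of turn. Its arguments: {"type":"object","properties":{"commands":{"type":"array","items":{"type":"array","items":{"type":"array","items":{"type":"number","minimum":-1,"maximum":1}}}},"grip_force":{"type":"number"}},"required":["commands"]}

```bash
mkdir -p pics; cat > h.py <<'E'
import numpy as np, cv2
from bench import get_obs, viewer, r
def proj(f,P):
    P=np.atleast_2d(P); c=(f['world_to_cam']@np.c_[P,np.ones(len(P))].T).T
    F=240/np.tan(np.radians(f['fovy'])/2)
    return np.c_[f['cx']+F*c[:,0]/-c[:,2], f['cy']-F*c[:,1]/-c[:,2]]
def ray(f,uv,z):
    F=240/np.tan(np.radians(f['fovy'])/2); W=np.linalg.inv(f['world_to_cam'])
    d=W[:3,:3]@np.array([(uv[0]-f['cx'])/F,-(uv[1]-f['cy'])/F,-1]); o=W[:3,3]
    return o+d*(z-o[2])/d[2]
def save(f,n): cv2.imwrite('pics/'+n,f['pixels'][...,::-1])
E
python3 - <<'E'
from h import *
for n in ['scene','top']:
    f=viewer.grab_frame(n); save(f,n+'0.png')
    print(n,f['fovy'],f['cx'],f['cy'],[k for k in f]); print(np.linalg.inv(f['world_to_cam'])[:3].round(3).tolist())
    for t in ['tube_broad_1_center','tube_slim_1_center','tube_short_1_center','centrifuge','rack_top','pipette_stand']:
        for d in viewer.trace(f,t)[:4]:
            ys,xs=np.nonzero(d['pixels']); print(t,round(d['score'],2),np.round(d['rect']).tolist(),xs.mean().round(1),ys.mean().round(1))
o=get_obs(); print(o)
E
```

```text
scene 54.12322153567602 323.84823407852105 239.24132601826142 ['pixels', 'fovy', 'cx', 'cy', 'world_to_cam', 'shot']
[[-0.831, 0.343, -0.439, 0.103], [-0.557, -0.523, 0.645, 0.701], [-0.008, 0.781, 0.625, 0.653]]
tube_broad_1_center 0.82 [261.0, 303.0, 287.0, 345.0] 273.9 319.5
tube_broad_1_center 0.73 [368.0, 186.0, 454.0, 261.0] 409.0 222.6
tube_slim_1_center 0.73 [194.0, 270.0, 215.0, 308.0] 204.4 289.9
tube_short_1_center 0.85 [219.0, 327.0, 240.0, 362.0] 230.5 345.0
centrifuge 0.63 [10.0, 209.0, 342.0, 419.0] 154.6 319.2
centrifuge 0.47 [271.0, 278.0, 287.0, 308.0] 280.2 290.3
rack_top 0.68 [366.0, 192.0, 457.0, 260.0] 409.2 222.3
pipette_stand 0.85 [246.0, 46.0, 362.0, 262.0] 311.0 145.0
top 50.7335624195289 319.3390419026868 243.35823496639944 ['pixels', 'fovy', 'cx', 'cy', 'world_to_cam', 'shot']
[[0.016, 0.992, -0.124, 0.353], [-1.0, 0.014, -0.014, 0.113], [-0.012, 0.124, 0.992, 1.175]]
tube_broad_1_center 0.83 [194.0, 260.0, 218.0, 277.0] 207.0 269.4
tube_slim_1_center 0.68 [204.0, 201.0, 219.0, 213.0] 209.6 205.3
tube_short_1_center 0.46 [174.0, 247.0, 192.0, 262.0] 181.8 
[... 172 characters left out ...]
2.2
{'clock': 0.7, 'joints': array([ 1.05186584,  0.47695606,  0.02242114,  1.55538895, -0.01148031,
        1.10927047, -0.08307861]), 'qvel': array([-0.0008695 , -0.00067691, -0.0003536 ,  0.0001598 , -0.00017409,
        0.00059168,  0.00261348]), 'tau': array([-7.25064365e-04, -5.96166480e+01,  1.60537262e+00, -2.81495440e+01,
        1.22945930e-02,  1.68244998e-03,  2.02137920e-05]), 'tcp_pos': array([ 0.26957986, -0.61886969,  0.23134249]), 'orientation': array([3.07544501e+00, 6.40765986e-01, 2.82922118e-05]), 'contact_force': array([ 0.84106332,  0.52257208, -0.60507287]), 'moment': array([0.00389896, 0.00873899, 0.03000326]), 'gripper_force': 0.0, 'grip_width': 0.08510408966060702}
```

View pics/scene0.png

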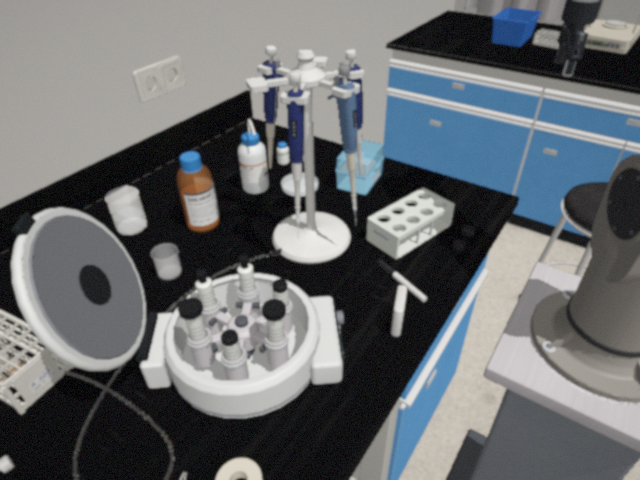

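View pics/top0.png

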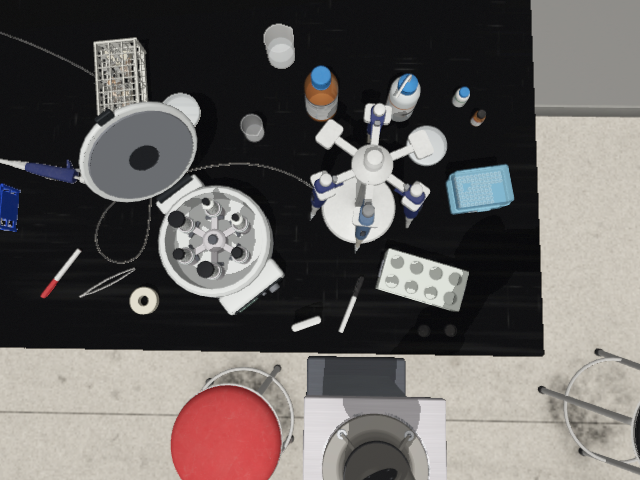

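```bash
cat > m.py <<'E'
from h import *
from scipy.optimize import least_squares
f=viewer.grab_frame('top'); g=viewer.grab_frame('scene')
for n,p in [('standbase',(358,212)),('pole',(373,163))]: print(n,ray(f,p,0.01 if n[0]=='s' else .42))
print('scene base',ray(g,(312,238),.01), 'scene knob',ray(g,(306,60),.42))
for p in [(377,110),(427,147),(366,215),(414,195),(322,190),(328,133)]: print('pip',p,ray(f,p,.35).round(3))
c=f['pixels'][180:300,150:290]; cv2.imwrite('pics/c.png',cv2.resize(c,None,fx=5,fy=5,interpolation=cv2.INTER_CUBIC)[...,::-1])
c=f['pixels'][230:330,360:490]; cv2.imwrite('pics/r.png',cv2.resize(c,None,fx=6,fy=6,interpolation=cv2.INTER_CUBIC)[...,::-1])
gray=cv2.cvtColor(f['pixels'],cv2.COLOR_RGB2GRAY)
caps={'B0':((176,219),.16),'S1':((183,255),.14),'B2':((206,269),.16),'S3':((238,248),.14),'L4':((239,223),.16),'L5':((208,203),.16)}
for k,(p,z) in caps.items():
    x,y=p; w=gray[y-9:y+10,x-9:x+10].astype(float); m=w<45
    n,l,s,ce=cv2.connectedComponentsWithStats(m.astype(np.uint8)); i=1+np.argmax(s[1:,4]); q=ce[i]+[x-9,y-9]
    print(k,q.round(1),s[i,2:].tolist(),ray(f,q,z)[:2].round(4))
E
python3 m.py
```

```text
standbase [0.57392049 0.04072071 0.01      ]
pole [0.57294096 0.04368115 0.42      ]
scene base [0.57854051 0.04742758 0.01      ] scene knob [0.53098061 0.11402387 0.42      ]
pip (377, 110) [0.686 0.031 0.35 ]
pip (427, 147) [ 0.622 -0.053  0.35 ]
pip (366, 215) [0.505 0.049 0.35 ]
pip (414, 195) [ 0.539 -0.031  0.35 ]
pip (322, 190) [0.546 0.122 0.35 ]
pip (328, 133) [0.644 0.113 0.35 ]
B0 [176.2 218.6] [17, 16, 212] [0.527  0.4208]
S1 [178.5 253.2] [11, 10, 83] [0.4581 0.4183]
B2 [201.7 264.9] [10, 10, 49] [0.433  0.3644]
S3 [237.8 250.6] [12, 10, 30] [0.4652 0.2958]
L4 [234.5 216.6] [6, 6, 29] [0.5328 0.3016]
L5 [205.3 201.1] [7, 7, 34] [0.5641 0.3627]
```

View pics/c.png

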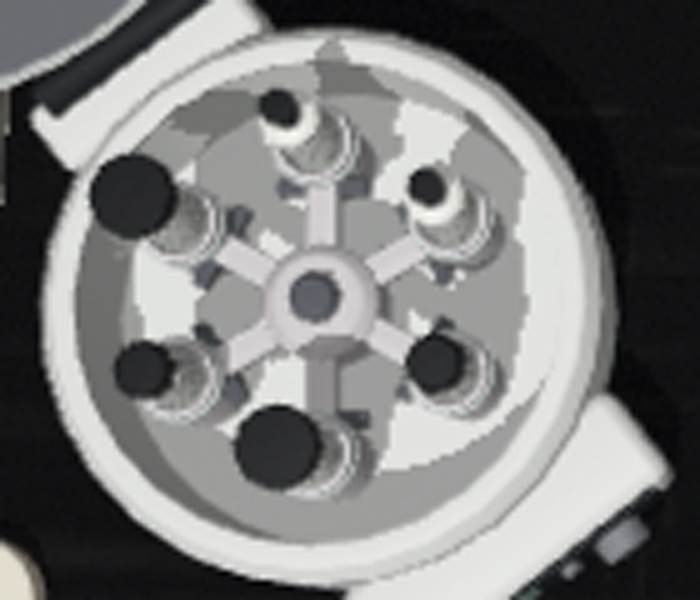

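View pics/r.png

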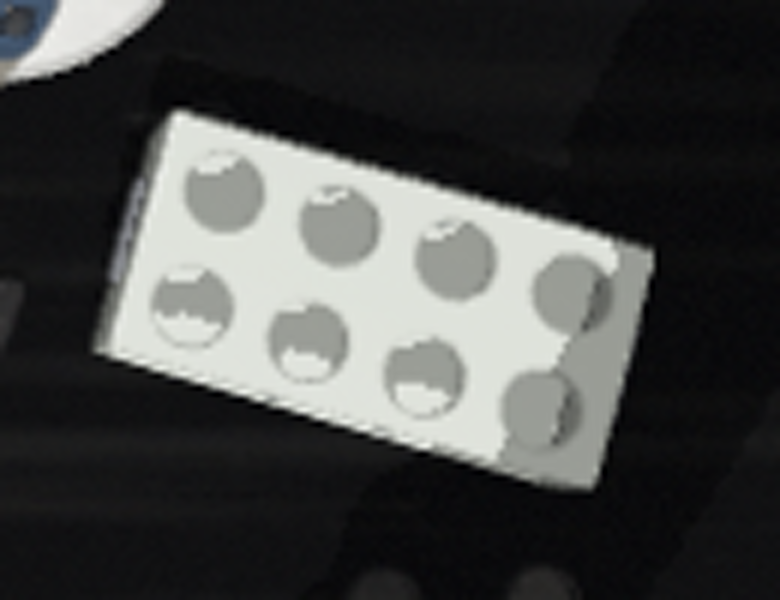

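```bash
cat > m2.py <<'E'
from h import *
from scipy.optimize import least_squares
f=viewer.grab_frame('top'); g=viewer.grab_frame('scene')
c=g['pixels'][240:400,160:340]; cv2.imwrite('pics/s.png',cv2.resize(c,None,fx=4,fy=4,interpolation=cv2.INTER_CUBIC)[...,::-1])
c=g['pixels'][180:270,350:470]; cv2.imwrite('pics/sr.png',cv2.resize(c,None,fx=5,fy=5,interpolation=cv2.INTER_CUBIC)[...,::-1])
px=np.array([(133,197),(144,370),(278,447),(435,363),(427,186),(277,109)])+.5
px=px/5-.5+[150,180]
z=np.array([.1535,.134,.1535,.134,.152,.152])
def pts(p): a=p[2]+np.radians(60)*np.arange(6)*p[3]; return np.c_[p[0]+.068*np.cos(a),p[1]+.068*np.sin(a),z]
for s in (1,-1):
    best=min((least_squares(lambda p:(proj(f,pts([*p,s]))-px).ravel(),[.49,.35,a]) for a in np.arange(0,6.3,.5)),key=lambda q:q.cost)
    print(s,best.cost,best.x.round(4)); 
    if best.cost<20: print(best.fun.reshape(-1,2).round(2).tolist()); P=pts([*best.x,s]); print(P.round(4).tolist()); print('scene',proj(g,P).round(1).tolist())
hp=np.array([(224,192),(339,226),(455,260),(572,294),(192,306),(308,342),(425,377),(541,410)])
hp=(hp+.5)/6-.5+[360,230]
L=np.array([(x,y) for x in (.022,-.022) for y in (.066,.022,-.022,-.066)])
def rp(p): c,s=np.cos(p[2]),np.sin(p[2]); return np.c_[L@np.array([[c,s],[-s,c]])+p[:2],np.full(8,.06)]
b=least_squares(lambda p:(proj(f,rp(p))-hp).ravel(),[.4,-.08,0]); print('rack',b.cost,b.x.round(4)); print(b.fun.round(2).tolist()); R=rp(b.x); print(R.round(4).tolist(),np.hypot(R[:,0],R[:,1]).round(3)); print(proj(g,R).round(1).tolist())
print(get_obs()['clock'])
E
python3 m2.py
```

```text
1 2.959666679785692 [0.4953 0.3613 7.3756]
[[0.44, 0.33], [0.81, -0.36], [0.12, -0.99], [-0.76, -0.71], [-1.0, 0.86], [0.39, 0.92]]
[[0.5266, 0.4217, 0.1535], [0.4586, 0.4186, 0.134], [0.4273, 0.3583, 0.1535], [0.464, 0.301, 0.134], [0.5319, 0.304, 0.152], [0.5632, 0.3644, 0.152]]
scene [[190.5, 307.7], [228.7, 335.4], [271.9, 308.5], [277.5, 285.1], [242.4, 261.9], [201.3, 276.1]]
-1 6461.070032966477 [0.4965 0.3621 3.6899]
rack 0.06734234431929983 [ 0.4154 -0.1001 -0.2739]
[-0.05, 0.01, 0.07, 0.01, 0.1, 0.03, 0.03, 0.06, -0.08, 0.15, -0.05, -0.12, -0.11, -0.21, 0.07, 0.06]
[[0.4544, -0.0425, 0.06], [0.4425, -0.0849, 0.06], [0.4306, -0.1273, 0.06], [0.4187, -0.1696, 0.06], [0.4121, -0.0306, 0.06], [0.4002, -0.073, 0.06], [0.3883, -0.1154, 0.06], [0.3764, -0.1577, 0.06]] [0.456 0.451 0.449 0.452 0.413 0.407 0.405 0.408]
[[383.1, 217.6], [397.2, 209.8], [410.6, 202.3], [423.5, 195.2], [398.4, 227.0], [412.5, 218.8], [426.0, 210.9], [438.8, 203.4]]
0.9
```

View pics/s.png

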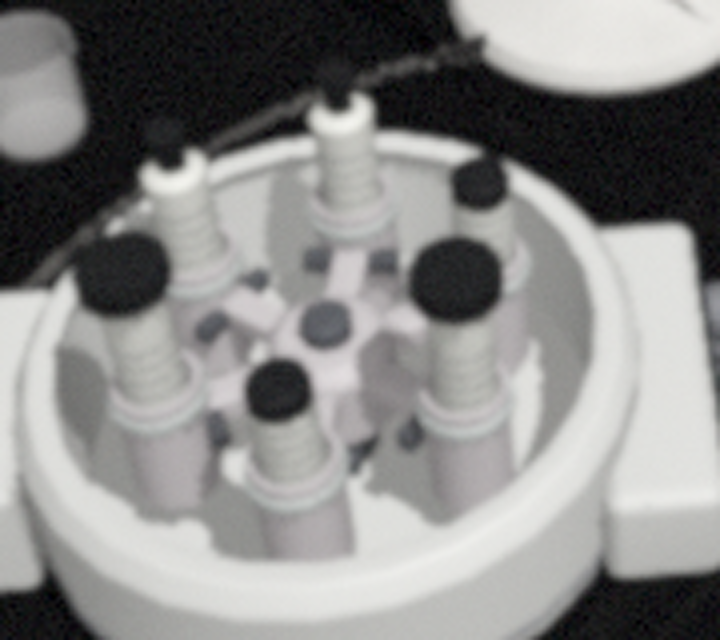

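View pics/sr.png

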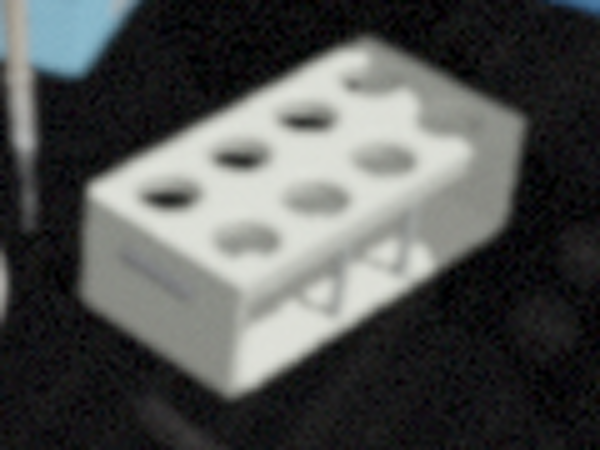

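```bash
cat > plan.py <<'E'
import sys,json,numpy as np
from scipy.spatial.transform import Rotation as Ro
from bench import get_obs
# waypoints: x,y,z,psi(deg of tool y),grip,rows ; each call = list of waypoints; base pose from file cmd.json unless 'obs'
def state():
    o=get_obs(); y=Ro.from_rotvec(o['orientation']).as_matrix()[:,1]
    return [*o['tcp_pos'],np.degrees(np.arctan2(y[1],y[0]))],o
def plan(start,calls):
    b=np.array(start,float)
    for c in calls:
        a=np.radians(b[3]); Y=np.array([np.cos(a),np.sin(a)]); X=np.array([-np.sin(a),np.cos(a)])
        out=[];tot=0
        for w in c:
            d=np.array(w[:3])-b[:3]; t=-((w[3]-b[3]+180)%360-180)
            out.append(([w[4],round(d[:2]@X/.2,3),round(d[:2]@Y/.2,3),round(-d[2]/.2,3),round(t/90,3)],w[5])); tot+=w[5]
        l=out[-1][0]; # advance base by the rounded command
        b=np.r_[b[:2]+.2*(l[1]*X+l[2]*Y),b[2]-.2*l[3],b[3]-90*l[4]]
        bad=any(abs(v)>1 for o,_ in out for v in o)
        print('BAD' if bad or tot>12 else 'ok',tot,' '.join(f'{n}x{o}' for o,n in out),b.round(4).tolist())
if __name__=='__main__':
    s,o=state(); print(np.round(s,4).tolist(),o['clock'],o['joints'].round(3).tolist(),o['grip_width'])
E
python3 - <<'E'
from plan import *
s,_=state();print(s)
plan(s,[[(.31,-.43,.25,-50,-1,6)],[(.38,-.24,.25,-32,-1,6),(.34,-.14,.25,-20,-1,6)]])
E
```

```text
[np.float64(0.2695891270786731), np.float64(-0.6188635511442984), np.float64(0.23133340341660533), np.float64(-66.46292123047844)]
ok 6 6x[-1, np.float64(0.562), np.float64(-0.785), np.float64(-0.093), np.float64(-0.183)] [0.3099, -0.43, 0.2499, -49.9929]
BAD 12 6x[-1, np.float64(0.879), np.float64(-0.503), np.float64(-0.0), np.float64(-0.2)] 6x[-1, np.float64(1.047), np.float64(-1.014), np.float64(-0.0), np.float64(-0.333)] [0.34, -0.1401, 0.2499, -20.0229]
```

play_rows:
  commands:
    - [[-1,0.562,-0.785,-0.093,-0.183],[-1,0.562,-0.785,-0.093,-0.183],[-1,0.562,-0.785,-0.093,-0.183],[-1,0.562,-0.785,-0.093,-0.183],[-1,0.562,-0.785,-0.093,-0.183],[-1,0.562,-0.785,-0.093,-0.183]]

```text
clock: 1.4
tcp_pos: [0.3125, -0.4244, 0.2508]
orientation: [-2.947, -1.085, -0.003]
contact_force: [0.4, 0.6, -0.3]
grip_width: 0.0852
gripper_force: 0.0
```

play_rows:
  commands:
    - [[-1,0.879,-0.503,0,-0.2],[-1,0.879,-0.503,0,-0.2],[-1,0.879,-0.503,0,-0.2],[-1,0.879,-0.503,0,-0.2],[-1,0.879,-0.503,0,-0.2],[-1,0.879,-0.503,0,-0.2],[-1,1,-1,0,-0.333],[-1,1,-1,0,-0.333],[-1,1,-1,0,-0.333],[-1,1,-1,0,-0.333]]

```text
clock: 2.23
tcp_pos: [0.3329, -0.1457, 0.2499]
orientation: [-2.57, -1.806, 0.002]
contact_force: [0.3, 0.1, 0.1]
grip_width: 0.0851
gripper_force: 0.0
```

```bash
python3 plan.py
```

```text
[0.3329, -0.1457, 0.2499, -19.8053] 2.2333 [0.656, -0.057, -0.392, 2.186, -0.025, 1.01, -0.069] 0.08512969602591028
```

```bash
python3 - <<'E'
from plan import *
s,_=state()
plan([.34,-.1457,.2499,-19.9],[]) 
b=[s[0],s[1],.25,-20]
plan(b,[[(.35,.02,.25,0,-1,5)],[(.37,.13,.25,25,-1,4),(.41,.2,.25,40,-1,3)],[(.4627,.2992,.25,62.6,-1,7)],[(.4627,.2992,.109,62.6,-1,6)]])
E
```

```text
ok 5 5x[-1, np.float64(0.808), np.float64(-0.203), np.float64(-0.0), np.float64(-0.222)] [0.35, 0.0201, 0.25, -0.02]
ok 7 4x[-1, np.float64(0.55), np.float64(0.1), np.float64(-0.0), np.float64(-0.278)] 3x[-1, np.float64(0.9), np.float64(0.3), np.float64(-0.0), np.float64(-0.445)] [0.41, 0.2, 0.25, 40.03]
ok 7 7x[-1, np.float64(0.21), np.float64(0.52), np.float64(-0.0), np.float64(-0.251)] [0.4627, 0.2991, 0.25, 62.62]
ok 6 6x[-1, np.float64(0.0), np.float64(0.001), np.float64(0.705), np.float64(0.0)] [0.4628, 0.2993, 0.109, 62.62]
```

play_rows:
  commands:
    - [[-1,0.808,-0.203,0,-0.222],[-1,0.808,-0.203,0,-0.222],[-1,0.808,-0.203,0,-0.222],[-1,0.808,-0.203,0,-0.222],[-1,0.808,-0.203,0,-0.222]]

```text
clock: 2.65
tcp_pos: [0.3537, 0.0236, 0.2512]
orientation: [2.212, 2.229, 0.007]
contact_force: [0.4, -0.1, 1.6]
grip_width: 0.0852
gripper_force: 0.0
```

play_rows:
  commands:
    - [[-1,0.55,0.1,0,-0.278],[-1,0.55,0.1,0,-0.278],[-1,0.55,0.1,0,-0.278],[-1,0.55,0.1,0,-0.278],[-1,0.9,0.3,0,-0.445],[-1,0.9,0.3,0,-0.445],[-1,0.9,0.3,0,-0.445]]

```text
clock: 3.23
tcp_pos: [0.4158, 0.2031, 0.2505]
orientation: [-1.314, -2.852, -0.012]
contact_force: [-0.2, 0.7, 0.1]
grip_width: 0.0849
gripper_force: 0.0
```

play_rows:
  commands:
    - [[-1,0.21,0.52,0,-0.251],[-1,0.21,0.52,0,-0.251],[-1,0.21,0.52,0,-0.251],[-1,0.21,0.52,0,-0.251],[-1,0.21,0.52,0,-0.251],[-1,0.21,0.52,0,-0.251],[-1,0.21,0.52,0,-0.251],[-1,0.21,0.52,0,-0.251]]

```text
clock: 3.9
tcp_pos: [0.4648, 0.295, 0.25]
orientation: [0.748, 3.05, -0.002]
contact_force: [0.2, 0.6, 0.1]
grip_width: 0.0855
gripper_force: 0.0
```

```bash
python3 plan.py; python3 - <<'E'
from h import *
g=viewer.grab_frame('scene'); cv2.imwrite('pics/a1.png',g['pixels'][100:420,100:420,::-1])
E
python3 plan.py
```

```text
[0.4648, 0.295, 0.25, 62.4442] 3.9 [0.034, 0.386, -0.9, 1.789, 0.334, 1.128, 0.114] 0.08553644602901268
[0.4647, 0.2951, 0.2501, 62.4674] 3.95 [0.034, 0.386, -0.9, 1.789, 0.334, 1.128, 0.114] 0.08537621610525604
```

View pics/a1.png

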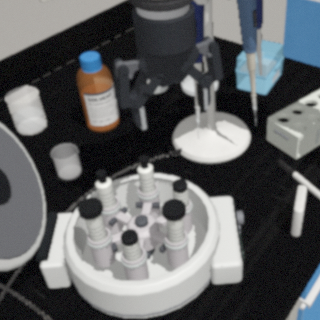

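```bash
python3 - <<'E'
from plan import *
s,_=state()
plan(s,[[(.4627,.2992,.22,62.6,-1,2),(.4627,.2992,.109,62.6,-1,6)]])
E
```

```text
ok 8 2x[-1, np.float64(0.018), np.float64(0.013), np.float64(0.15), np.float64(-0.001)] 6x[-1, np.float64(0.018), np.float64(0.013), np.float64(0.705), np.float64(-0.001)] [0.4627, 0.2991, 0.1091, 62.5574]
```

play_rows:
  commands:
    - [[-1,0.018,0.013,0.15,0],[-1,0.018,0.013,0.15,0],[-1,0.018,0.013,0.705,0],[-1,0.018,0.013,0.705,0],[-1,0.018,0.013,0.705,0],[-1,0.018,0.013,0.705,0],[-1,0.018,0.013,0.705,0],[-1,0.018,0.013,0.705,0]]

```text
clock: 4.62
tcp_pos: [0.4635, 0.3013, 0.1111]
orientation: [0.744, 3.05, 0.003]
contact_force: [0.4, -0.2, 0.6]
grip_width: 0.0854
gripper_force: 0.0
```

play_rows:
  commands:
    - [[0.4,0,0,0,0],[0.4,0,0,0,0],[0.6,0,0,0,0],[0.8,0,0,0,0],[1,0,0,0,0],[1,0,0,0,0],[1,0,0,0,0],[1,0,0,0,0]]
  grip_force: 40

```text
clock: 5.28
tcp_pos: [0.4628, 0.3004, 0.1095]
orientation: [0.744, 3.051, -0.0]
contact_force: [-2.0, -1.3, 5.9]
grip_width: 0.0236
gripper_force: 39.0
```

```bash
python3 plan.py
```

```text
[0.4628, 0.3004, 0.1095, 62.5892] 5.2833 [-0.073, 0.553, -0.799, 1.918, 0.51, 0.884, -0.04] 0.023559870863576186
```

```bash
python3 - <<'E'
from plan import *
s,_=state()
plan(s,[[(s[0],s[1],.25,62.6,1,6)],[(.41,.2,.25,45,1,4),(.365,.13,.25,25,1,4)],[(.35,.02,.25,5,1,4),(.35,-.05,.25,-10,1,3)],[(.375,-.13,.22,-20,1,3),(.4187,-.1696,.2,-22,1,5)]])
E
```

```text
ok 6 6x[1, np.float64(0.0), np.float64(0.0), np.float64(-0.702), np.float64(-0.0)] [0.4628, 0.3004, 0.2499, 62.5892]
ok 8 4x[1, np.float64(0.003), np.float64(-0.567), np.float64(-0.0), np.float64(0.195)] 4x[1, np.float64(0.042), np.float64(-0.981), np.float64(-0.0), np.float64(0.418)] [0.365, 0.1301, 0.2499, 24.9692]
ok 7 4x[1, np.float64(-0.467), np.float64(-0.3), np.float64(-0.0), np.float64(0.222)] 3x[1, np.float64(-0.785), np.float64(-0.448), np.float64(-0.0), np.float64(0.389)] [0.35, -0.05, 0.2499, -10.0408]
ok 8 3x[1, np.float64(-0.372), np.float64(0.193), np.float64(0.15), np.float64(0.111)] 5x[1, np.float64(-0.529), np.float64(0.442), np.float64(0.25), np.float64(0.133)] [0.4186, -0.1696, 0.1999, -22.0108]
```

play_rows:
  commands:
    - [[1,0,0,-0.15,0],[1,0,0,-0.3,0],[1,0,0,-0.45,0],[1,0,0,-0.6,0],[1,0,0,-0.702,0],[1,0,0,-0.702,0]]

```text
clock: 5.78
tcp_pos: [0.464, 0.3025, 0.2539]
orientation: [0.743, 3.047, 0.008]
contact_force: [-0.1, 1.2, 0.1]
grip_width: 0.0237
gripper_force: 40.6
```

play_rows:
  commands:
    - [[1,0.003,-0.15,0,0.05],[1,0.003,-0.3,0,0.1],[1,0.003,-0.45,0,0.15],[1,0.003,-0.567,0,0.195],[1,0.042,-0.75,0,0.27],[1,0.042,-0.9,0,0.35],[1,0.042,-0.981,0,0.418],[1,0.042,-0.981,0,0.418]]

```text
clock: 6.45
tcp_pos: [0.3626, 0.1263, 0.2482]
orientation: [1.7, 2.641, -0.007]
contact_force: [-0.4, -0.2, -1.1]
grip_width: 0.0236
gripper_force: 40.6
```

play_rows:
  commands:
    - [[1,-0.15,-0.1,0,0.075],[1,-0.3,-0.2,0,0.15],[1,-0.467,-0.3,0,0.222],[1,-0.62,-0.37,0,0.3],[1,-0.785,-0.448,0,0.389],[1,-0.785,-0.448,0,0.389],[1,-0.785,-0.448,0,0.389]]

```text
clock: 7.03
tcp_pos: [0.3499, -0.0511, 0.2488]
orientation: [-2.409, -2.015, 0.0]
contact_force: [0.0, 0.3, 0.0]
grip_width: 0.0238
gripper_force: 40.6
```

play_rows:
  commands:
    - [[1,-0.18,0.1,0.05,0.05],[1,-0.372,0.193,0.15,0.111],[1,-0.45,0.32,0.2,0.133],[1,-0.529,0.442,0.25,0.133],[1,-0.529,0.442,0.25,0.133],[1,-0.529,0.442,0.25,0.133],[1,-0.529,0.442,0.25,0.133],[1,-0.529,0.442,0.25,0.133]]

```text
clock: 7.7
tcp_pos: [0.4184, -0.168, 0.1995]
orientation: [-2.601, -1.761, -0.0]
contact_force: [0.2, 0.6, -0.4]
grip_width: 0.0235
gripper_force: 40.6
```

```bash
python3 plan.py; python3 - <<'E'
from h import *
g=viewer.grab_frame('scene'); f=viewer.grab_frame('top'); a=g['pixels'][100:300,260:500]; b=f['pixels'][180:380,340:540]
cv2.imwrite('pics/a2.png',cv2.resize(np.hstack([a,b]),None,fx=1.8,fy=1.8)[...,::-1])
E
```

```text
[0.4184, -0.168, 0.1995, -21.8032] 7.7 [0.675, 0.179, -0.475, 2.077, 0.104, 0.907, -0.238] 0.023496477725021305
```

View pics/a2.png

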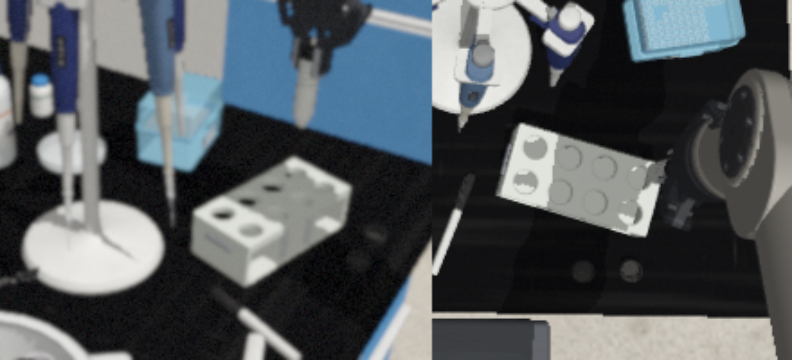

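```bash
python3 - <<'E'
from h import *
from plan import *
g=viewer.grab_frame('scene'); f=viewer.grab_frame('top')
s,_=state()
for z in (.1305,.145,.16,.18,.2): print(z,proj(g,[s[0],s[1],z]).round(1),proj(f,[s[0],s[1],z]).round(1))
c=g['pixels'][120:180,400:460]; c=cv2.resize(c,None,fx=8,fy=8,interpolation=cv2.INTER_CUBIC)
cv2.imwrite('pics/a3.png',c[...,::-1])
plan([.4184,-.168,.1995,-21.9],[[(.4187,-.1696,.11,-22,1,4)],[(.4187,-.1696,.076,-22,1,4)]])
E
```

```text
0.1305 [[427.5 168.2]] [[463.4 276.9]]
0.145 [[428.4 162.4]] [[465.3 276.5]]
0.16 [[429.3 156.2]] [[467.4 276.1]]
0.18 [[430.6 147.8]] [[470.2 275.5]]
0.2 [[431.8 139.2]] [[473.1 274.8]]
ok 4 4x[1, np.float64(-0.007), np.float64(0.004), np.float64(0.448), np.float64(0.001)] [0.4186, -0.1696, 0.1099, -21.99]
ok 4 4x[1, np.float64(0.0), np.float64(0.0), np.float64(0.169), np.float64(0.0)] [0.4186, -0.1696, 0.0761, -21.99]
```

View pics/a3.png

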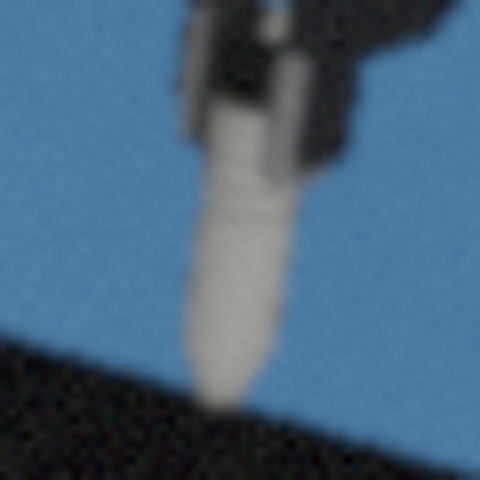

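play_rows:
  commands:
    - [[1,-0.007,0.004,0.15,0],[1,-0.007,0.004,0.3,0],[1,-0.007,0.004,0.448,0],[1,-0.007,0.004,0.448,0],[1,-0.007,0.004,0.53,0],[1,-0.007,0.004,0.615,0],[1,-0.007,0.004,0.615,0],[1,-0.007,0.004,0.615,0]]

```text
clock: 8.57
tcp_pos: [0.4189, -0.1712, 0.0773]
orientation: [2.604, 1.757, -0.0]
contact_force: [0.6, -0.2, -0.3]
grip_width: 0.0233
gripper_force: 41.0
```

```bash
python3 plan.py
```

```text
[0.4189, -0.1712, 0.0773, -21.9805] 8.5667 [0.606, 0.378, -0.418, 2.179, 0.257, 0.631, -0.378] 0.02329787124379659
```

```bash
python3 - <<'E'
from plan import *
s,_=state()
plan(s,[[(s[0],s[1],s[2],-22,-1,4),(s[0],s[1],.25,-22,-1,7)],[(.375,-.12,.25,-20,-1,3),(.35,-.03,.25,-5,-1,3)],[(.35,.04,.25,0,-1,3),(.37,.15,.25,5,-1,4)],[(.39,.24,.25,3,-1,3),(.4253,.345,.25,2.6,-1,4)],[(.4253,.3578,.23,2.6,-1,4)]])
E
```

```text
ok 11 4x[-1, np.float64(0.0), np.float64(0.0), np.float64(-0.0), np.float64(0.0)] 7x[-1, np.float64(0.0), np.float64(0.0), np.float64(-0.863), np.float64(0.0)] [0.4189, -0.1712, 0.2499, -21.9805]
ok 6 3x[-1, np.float64(0.155), np.float64(-0.299), np.float64(-0.0), np.float64(-0.022)] 3x[-1, np.float64(0.526), np.float64(-0.584), np.float64(-0.0), np.float64(-0.189)] [0.35, -0.0299, 0.2499, -4.9705]
ok 7 3x[-1, np.float64(0.348), np.float64(-0.03), np.float64(-0.0), np.float64(-0.055)] 4x[-1, np.float64(0.905), np.float64(0.022), np.float64(-0.0), np.float64(-0.111)] [0.3701, 0.15, 0.2499, 5.0195]
ok 7 3x[-1, np.float64(0.439), np.float64(0.139), np.float64(-0.0), np.float64(0.022)] 4x[-1, np.float64(0.947), np.float64(0.36), np.float64(-0.0), np.float64(0.027)] [0.4252, 0.345, 0.2499, 2.5895]
ok 4 4x[-1, np.float64(0.064), np.float64(0.003), np.float64(0.1), np.float64(-0.0)] [0.4252, 0.3578, 0.2299, 2.5895]
```

play_rows:
  commands:
    - [[0.2,0,0,0,0],[-0.4,0,0,0,0],[-1,0,0,0,0],[-1,0,0,0,0],[-1,0,0,0,0],[-1,0,0,-0.15,0],[-1,0,0,-0.3,0],[-1,0,0,-0.5,0],[-1,0,0,-0.7,0],[-1,0,0,-0.863,0],[-1,0,0,-0.863,0]]

```text
clock: 9.48
tcp_pos: [0.4223, -0.172, 0.2556]
orientation: [2.597, 1.751, 0.01]
contact_force: [0.6, -0.4, -0.1]
grip_width: 0.0856
gripper_force: 0.0
```

play_rows:
  commands:
    - [[-1,0.155,-0.299,0,-0.022],[-1,0.155,-0.299,0,-0.022],[-1,0.34,-0.44,0,-0.1],[-1,0.526,-0.584,0,-0.189],[-1,0.526,-0.584,0,-0.189],[-1,0.526,-0.584,0,-0.189]]

```text
clock: 9.98
tcp_pos: [0.349, -0.0275, 0.2491]
orientation: [2.309, 2.128, -0.001]
contact_force: [-0.7, -0.7, -0.2]
grip_width: 0.0851
gripper_force: 0.0
```

play_rows:
  commands:
    - [[-1,0.17,-0.03,0,-0.055],[-1,0.348,-0.03,0,-0.055],[-1,0.53,0,0,-0.08],[-1,0.72,0.022,0,-0.111],[-1,0.905,0.022,0,-0.111],[-1,0.905,0.022,0,-0.111]]

```text
clock: 10.48
tcp_pos: [0.3713, 0.1561, 0.2499]
orientation: [-2.115, -2.32, -0.008]
contact_force: [0.9, 0.2, 1.8]
grip_width: 0.0853
gripper_force: 0.0
```

play_rows:
  commands:
    - [[-1,0.22,0.07,0,0.01],[-1,0.439,0.139,0,0.022],[-1,0.62,0.21,0,0.027],[-1,0.79,0.28,0,0.027],[-1,0.947,0.36,0,0.027],[-1,1,0.363,0.05,0.027],[-1,1,0.363,0.1,0.027],[-1,1,0.363,0.1,0.027],[-1,1,0.363,0.1,0.027]]

```text
clock: 11.23
tcp_pos: [0.4252, 0.3533, 0.2277]
orientation: [2.173, 2.268, -0.005]
contact_force: [0.5, -0.2, 0.8]
grip_width: 0.0855
gripper_force: 0.0
```

```bash
python3 - <<'E'
from plan import *
from h import *
g=viewer.grab_frame('scene'); cv2.imwrite('pics/a4.png',cv2.resize(g['pixels'][140:420,140:480],None,fx=2,fy=2)[...,::-1])
s,o=state(); print(s,o['clock'],o['joints'].round(3).tolist())
plan(s,[[(.4253,.3578,.109,2.6,-1,6)]])
E
```

```text
[np.float64(0.42543006290870916), np.float64(0.35357448865262364), np.float64(0.2284544069824627), np.float64(2.430412508065789)] 11.2833 [-0.093, 0.422, -0.91, 1.806, 0.372, 1.098, -1.093]
ok 6 6x[-1, np.float64(0.021), np.float64(0.0), np.float64(0.597), np.float64(-0.002)] [0.4253, 0.3578, 0.1091, 2.6104]
```

View pics/a4.png

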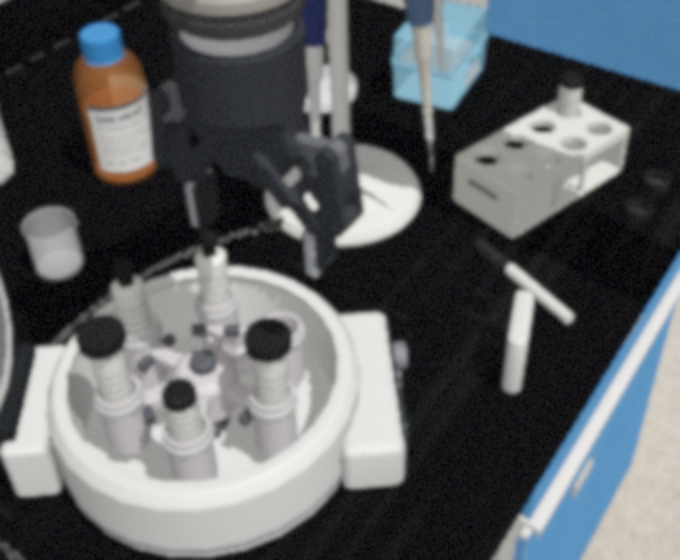

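play_rows:
  commands:
    - [[-1,0.021,0,0.12,0],[-1,0.021,0,0.25,0],[-1,0.021,0,0.4,0],[-1,0.021,0,0.597,0],[-1,0.021,0,0.597,0],[-1,0.021,0,0.597,0],[-1,0.021,0,0.597,0]]

```text
clock: 11.87
tcp_pos: [0.4257, 0.36, 0.1116]
orientation: [2.172, 2.269, 0.004]
contact_force: [-0.7, 0.4, 0.1]
grip_width: 0.0855
gripper_force: 0.0
```

play_rows:
  commands:
    - [[0.4,0,0,0,0],[0.4,0,0,0,0],[0.6,0,0,0,0],[0.8,0,0,0,0],[1,0,0,0,0],[1,0,0,0,0],[1,0,0,0,0],[1,0,0,0,0]]

```text
clock: 12.53
tcp_pos: [0.4248, 0.36, 0.1097]
orientation: [-2.171, -2.271, -0.001]
contact_force: [-0.1, -0.5, 3.2]
grip_width: 0.0292
gripper_force: 63.5
```

play_rows:
  commands:
    - [[1,0,0,-0.1,0],[1,0,0,-0.2,0],[1,0,0,-0.35,0],[1,0,0,-0.5,0],[1,0,0,-0.65,0],[1,0,0,-0.7,0],[1,0,0,-0.7,0]]

```text
clock: 13.12
tcp_pos: [0.4255, 0.361, 0.252]
orientation: [2.171, 2.27, 0.007]
contact_force: [-0.5, 1.0, -1.1]
grip_width: 0.0294
gripper_force: 64.5
```

```bash
python3 - <<'E'
from plan import *
s,o=state(); print(s,o['clock'],o['joints'].round(3).tolist(),o['grip_width'],o['contact_force'])
c=np.array([.4947,.3609]); a=np.radians(242.6); p=c+.068*np.array([np.cos(a),np.sin(a)]); print(p)
plan(s,[[(*p,.25,62.6,1,12)]])
E
```

```text
[np.float64(0.42549779165194224), np.float64(0.3610422981698483), np.float64(0.25203153124033795), np.float64(2.5568007943105027)] 13.1167 [-0.091, 0.403, -0.925, 1.773, 0.354, 1.138, -1.083] 0.02936847720197972 [-0.4929401   0.95610042 -1.09610669]
[0.46340641 0.30052855]
ok 12 12x[1, np.float64(-0.311), np.float64(0.176), np.float64(0.01), np.float64(-0.667)] [0.4634, 0.3005, 0.25, 62.5868]
```

```bash
python3 - <<'E'
from h import *
g=viewer.grab_frame('scene');f=viewer.grab_frame('top')
print(proj(g,[[.4255,.361,.183],[.4255,.361,.303]]),proj(f,[[.4255,.361,.183],[.4255,.361,.303]]))
a=cv2.resize(g['pixels'][170:330,190:350],None,fx=3.6,fy=3.6,interpolation=cv2.INTER_CUBIC)
cv2.imwrite('pics/a5.png',a[...,::-1])
E
```

```text
[[270.04251979 295.66809648]
 [262.25967971 227.02296864]] [[200.36628218 267.78131448]
 [183.37094013 262.51962641]]
```

View pics/a5.png

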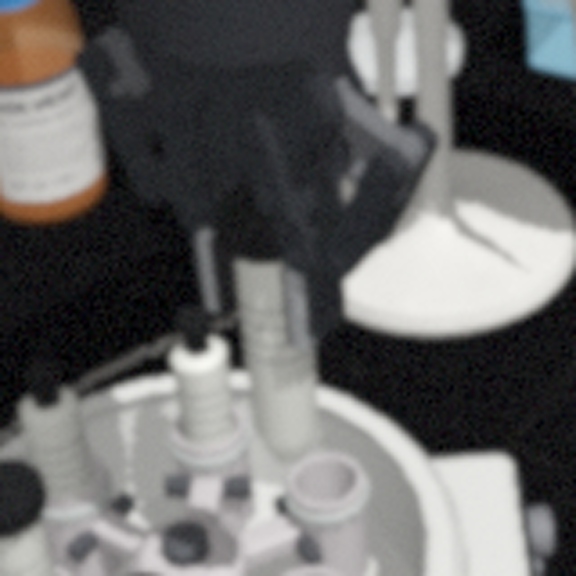

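play_rows:
  commands:
    - [[1,0,0,0.01,-0.07],[1,-0.08,0.03,0.01,-0.14],[1,-0.16,0.06,0.01,-0.22],[1,-0.25,0.1,0.01,-0.3],[1,-0.311,0.15,0.01,-0.38],[1,-0.311,0.176,0.01,-0.46],[1,-0.311,0.176,0.01,-0.54],[1,-0.311,0.176,0.01,-0.62],[1,-0.311,0.176,0.01,-0.667],[1,-0.311,0.176,0.01,-0.667],[1,-0.311,0.176,0.01,-0.667]]

```text
clock: 14.13
tcp_pos: [0.462, 0.2985, 0.2456]
orientation: [-0.747, -3.049, 0.003]
contact_force: [-0.6, -0.0, 0.1]
grip_width: 0.0295
gripper_force: 64.5
```

```bash
python3 - <<'E'
from plan import *
s,o=state(); print(s,o['clock'],o['joints'].round(3).tolist(),o['grip_width'],o['contact_force'])
plan(s,[[(.4617,.3013,.17,62.6,1,5),(.4617,.3013,.11,62.6,1,5)]])
E
```

```text
[np.float64(0.4619634839586837), np.float64(0.2984924138188222), np.float64(0.24562666163868335), np.float64(62.461797538040464)] 14.1333 [0.183, 0.494, -1.151, 1.785, 0.484, 1.187, -0.023] 0.029456230733812407 [-0.59660389 -0.02011745  0.11271398]
ok 10 5x[1, np.float64(0.008), np.float64(0.012), np.float64(0.378), np.float64(-0.002)] 5x[1, np.float64(0.008), np.float64(0.012), np.float64(0.678), np.float64(-0.002)] [0.4617, 0.3014, 0.11, 62.6418]
```

play_rows:
  commands:
    - [[1,0.008,0.012,0.1,0],[1,0.008,0.012,0.2,0],[1,0.008,0.012,0.3,0],[1,0.008,0.012,0.36,0],[1,0.008,0.012,0.36,0],[1,0.008,0.012,0.36,0],[1,0.008,0.012,0.36,0],[1,0.008,0.012,0.36,0]]

```text
clock: 14.8
tcp_pos: [0.4628, 0.3027, 0.1767]
orientation: [0.744, 3.051, 0.002]
contact_force: [0.3, 0.0, -0.3]
grip_width: 0.0295
gripper_force: 64.5
```

```bash
python3 - <<'E'
from plan import *
s,o=state(); print(s,o['clock'],o['joints'].round(3).tolist(),o['grip_width'],o['contact_force'])
plan(s,[[(.4617,.3013,.11,62.6,1,5)]])
E
```

```text
[np.float64(0.4627691714084056), np.float64(0.3027159717649721), np.float64(0.17667272381109003), np.float64(62.57325488146206)] 14.8 [0.122, 0.568, -1.087, 1.855, 0.574, 1.073, -0.097] 0.029518320609292673 [ 0.2729604   0.00327729 -0.33957365]
ok 5 5x[1, np.float64(0.001), np.float64(-0.009), np.float64(0.333), np.float64(-0.0)] [0.4618, 0.3012, 0.1101, 62.5733]
```

play_rows:
  commands:
    - [[1,0.001,-0.009,0.06,0],[1,0.001,-0.009,0.12,0],[1,0.001,-0.009,0.18,0],[1,0.001,-0.009,0.24,0],[1,0.001,-0.009,0.3,0],[1,0.001,-0.009,0.33,0],[1,0.001,-0.009,0.33,0],[1,0.001,-0.009,0.33,0]]

```text
clock: 15.47
tcp_pos: [0.4612, 0.3013, 0.109]
orientation: [-0.743, -3.052, -0.002]
contact_force: [-0.3, 1.6, -0.4]
grip_width: 0.0296
gripper_force: 42.5
```

```bash
python3 plan.py
```

```text
[0.4612, 0.3013, 0.109, 62.6289] 15.4667 [0.066, 0.645, -1.014, 1.912, 0.668, 0.967, -0.17] 0.029554346050714882
```

```bash
python3 - <<'E'
from plan import *
s,_=state()
plan(s,[[(s[0],s[1],s[2],62.6,-1,5),(s[0],s[1],.25,62.6,-1,6)],[(.5321,.3023,.25,122.6,-1,11)]])
E
```

```text
ok 11 5x[-1, np.float64(0.0), np.float64(0.0), np.float64(-0.0), np.float64(0.0)] 6x[-1, np.float64(0.0), np.float64(0.0), np.float64(-0.705), np.float64(0.0)] [0.4612, 0.3013, 0.25, 62.6289]
ok 11 11x[-1, np.float64(-0.312), np.float64(0.167), np.float64(0.0), np.float64(-0.666)] [0.532, 0.3023, 0.25, 122.5689]
```

play_rows:
  commands:
    - [[0.2,0,0,0,0],[-0.4,0,0,0,0],[-1,0,0,0,0],[-1,0,0,0,0],[-1,0,0,0,0],[-1,0,0,-0.12,0],[-1,0,0,-0.26,0],[-1,0,0,-0.42,0],[-1,0,0,-0.58,0],[-1,0,0,-0.705,0],[-1,0,0,-0.705,0]]

```text
clock: 16.38
tcp_pos: [0.4628, 0.3031, 0.2559]
orientation: [0.743, 3.047, 0.01]
contact_force: [-0.2, 1.4, 0.7]
grip_width: 0.0854
gripper_force: 0.0
```

play_rows:
  commands:
    - [[-1,-0.05,0.02,0,-0.07],[-1,-0.1,0.04,0,-0.14],[-1,-0.15,0.07,0,-0.21],[-1,-0.2,0.1,0,-0.29],[-1,-0.25,0.13,0,-0.37],[-1,-0.312,0.167,0,-0.45],[-1,-0.312,0.167,0,-0.52],[-1,-0.312,0.167,0,-0.59],[-1,-0.312,0.167,0,-0.666],[-1,-0.312,0.167,0,-0.666],[-1,-0.312,0.167,0,-0.666],[-1,-0.312,0.167,0,-0.666]]

```text
clock: 17.38
tcp_pos: [0.532, 0.3014, 0.2502]
orientation: [0.875, -3.017, 0.0]
contact_force: [-0.1, 0.6, -0.4]
grip_width: 0.0853
gripper_force: 0.0
```

```bash
python3 - <<'E'
from plan import *
from h import *
g=viewer.grab_frame('scene'); cv2.imwrite('pics/a6.png',cv2.resize(g['pixels'][200:400,140:340],None,fx=2.8,fy=2.8)[...,::-1])
s,o=state(); print(s,o['clock'],o['joints'].round(3).tolist())
plan(s,[[(.5321,.3023,.17,122.6,-1,5),(.5321,.3023,.109,122.6,-1,6)]])
E
```

```text
[np.float64(0.5320041775064533), np.float64(0.3014005962085447), np.float64(0.2503538848238768), np.float64(122.38148996082178)] 17.4333 [0.236, 0.709, -1.314, 1.636, 0.701, 1.355, 0.955]
ok 11 5x[-1, np.float64(-0.003), np.float64(0.004), np.float64(0.402), np.float64(-0.002)] 6x[-1, np.float64(-0.003), np.float64(0.004), np.float64(0.707), np.float64(-0.002)] [0.5321, 0.3024, 0.109, 122.5615]
```

View pics/a6.png

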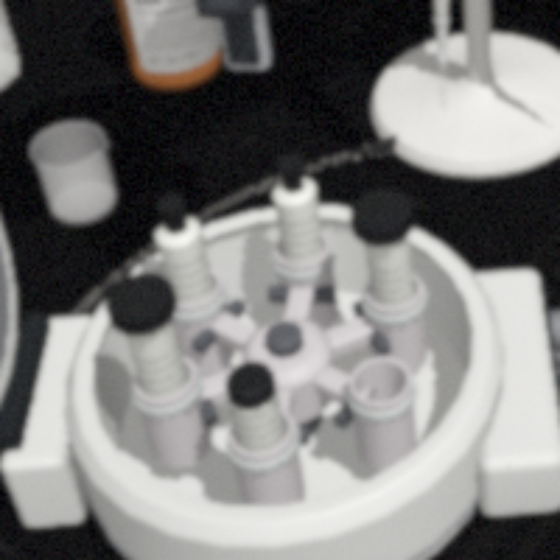

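play_rows:
  commands:
    - [[-1,-0.003,0.004,0.12,0],[-1,-0.003,0.004,0.25,0],[-1,-0.003,0.004,0.4,0],[-1,-0.003,0.004,0.55,0],[-1,-0.003,0.004,0.707,0],[-1,-0.003,0.004,0.707,0],[-1,-0.003,0.004,0.707,0],[-1,-0.003,0.004,0.707,0]]

```text
clock: 18.1
tcp_pos: [0.5326, 0.3036, 0.111]
orientation: [-0.879, 3.014, 0.002]
contact_force: [0.3, -0.1, 0.9]
grip_width: 0.0855
gripper_force: 0.0
```

play_rows:
  commands:
    - [[0.4,0,0,0,0],[0.4,0,0,0,0],[0.6,0,0,0,0],[0.8,0,0,0,0],[1,0,0,0,0],[1,0,0,0,0],[1,0,0,0,0],[1,0,0,0,0]]

```text
clock: 18.77
tcp_pos: [0.5322, 0.303, 0.1097]
orientation: [-0.88, 3.015, 0.001]
contact_force: [-0.5, -0.2, 5.4]
grip_width: 0.0239
gripper_force: 39.4
```

```bash
python3 - <<'E'
from plan import *
s,o=state(); print(s,o['clock'],o['joints'].round(3).tolist(),o['grip_width'],o['contact_force'])
plan(s,[[(s[0],s[1],.25,s[3],1,7)],[(.478,.33,.25,62.6,1,11)],[(.4267,.3578,.25,2.6,1,12)]])
E
```

```text
[np.float64(0.5322472692125086), np.float64(0.30304661690607193), np.float64(0.1097297720518398), np.float64(122.54704860341457)] 18.7667 [0.169, 0.843, -1.187, 1.76, 0.857, 1.159, 0.851] 0.02386344344322155 [-0.49497826 -0.17471923  5.41566524]
ok 7 7x[1, np.float64(0.0), np.float64(0.0), np.float64(-0.701), np.float64(-0.0)] [0.5322, 0.303, 0.2499, 122.547]
ok 11 11x[1, np.float64(0.156), np.float64(0.26), np.float64(-0.0), np.float64(0.666)] [0.478, 0.3301, 0.2499, 62.607]
ok 12 12x[1, np.float64(0.291), np.float64(0.005), np.float64(-0.0), np.float64(0.667)] [0.4268, 0.3578, 0.2499, 2.577]
```

play_rows:
  commands:
    - [[1,0,0,-0.1,0],[1,0,0,-0.22,0],[1,0,0,-0.35,0],[1,0,0,-0.5,0],[1,0,0,-0.65,0],[1,0,0,-0.72,0],[1,0,0,-0.72,0]]

```text
clock: 19.35
tcp_pos: [0.533, 0.3037, 0.2563]
orientation: [-0.878, 3.011, 0.002]
contact_force: [0.3, 0.2, -0.9]
grip_width: 0.0237
gripper_force: 39.8
```

play_rows:
  commands:
    - [[1,0.01,0.02,0,0.07],[1,0.03,0.05,0,0.14],[1,0.05,0.08,0,0.21],[1,0.07,0.11,0,0.28],[1,0.09,0.14,0,0.35],[1,0.11,0.17,0,0.42],[1,0.13,0.2,0,0.49],[1,0.14,0.23,0,0.56],[1,0.156,0.26,0,0.63],[1,0.156,0.26,0,0.666],[1,0.156,0.26,0,0.666]]

```text
clock: 20.27
tcp_pos: [0.4772, 0.3289, 0.2516]
orientation: [-0.746, -3.051, 0.004]
contact_force: [-0.3, -1.1, -0.9]
grip_width: 0.0236
gripper_force: 39.8
```

play_rows:
  commands:
    - [[1,0.03,0,0,0.07],[1,0.06,0,0,0.14],[1,0.09,0,0,0.21],[1,0.12,0,0,0.28],[1,0.15,0,0,0.35],[1,0.18,0,0,0.42],[1,0.21,0,0,0.49],[1,0.25,0.005,0,0.56],[1,0.291,0.005,0,0.63],[1,0.291,0.005,0,0.667],[1,0.291,0.005,0,0.667],[1,0.291,0.005,0,0.667]]

```text
clock: 21.27
tcp_pos: [0.4268, 0.3565, 0.2522]
orientation: [2.168, 2.273, -0.002]
contact_force: [-0.1, 0.2, -1.0]
grip_width: 0.0238
gripper_force: 39.8
```

```bash
python3 - <<'E'
from plan import *
s,o=state(); print(s,o['clock'],o['joints'].round(3).tolist(),o['grip_width'],o['contact_force'])
plan(s,[[(.4267,.3578,.177,2.6,1,8)]])
E
```

```text
[np.float64(0.4268409359980681), np.float64(0.3564557432696739), np.float64(0.2521645873094561), np.float64(2.7290295587413365)] 21.2667 [-0.102, 0.395, -0.898, 1.773, 0.338, 1.139, -1.059] 0.023785484806051114 [-0.14023167  0.22452005 -0.99931553]
ok 8 8x[1, np.float64(0.007), np.float64(-0.0), np.float64(0.376), np.float64(0.001)] [0.4268, 0.3579, 0.177, 2.639]
```

play_rows:
  commands:
    - [[1,0.007,0,0.1,0],[1,0.007,0,0.2,0],[1,0.007,0,0.3,0],[1,0.007,0,0.376,0],[1,0.007,0,0.376,0],[1,0.007,0,0.376,0],[1,0.007,0,0.376,0],[1,0.007,0,0.376,0]]

```text
clock: 21.93
tcp_pos: [0.4272, 0.3592, 0.179]
orientation: [2.171, 2.271, 0.003]
contact_force: [0.3, -0.3, -0.5]
grip_width: 0.0238
gripper_force: 39.8
```

```bash
python3 - <<'E'
from plan import *
s,o=state(); print(s,o['clock'],o['joints'].round(3).tolist(),o['grip_width'],o['contact_force'])
plan(s,[[(.4267,.3578,.11,2.6,1,8)]])
E
```

```text
[np.float64(0.42721807946602597), np.float64(0.3591786791698665), np.float64(0.17900951876199186), np.float64(2.5914942080134398)] 21.9333 [-0.149, 0.476, -0.854, 1.849, 0.421, 1.007, -1.134] 0.023814958892831542 [ 0.26984922 -0.3086274  -0.45199466]
ok 8 8x[1, np.float64(-0.007), np.float64(-0.003), np.float64(0.345), np.float64(-0.0)] [0.4267, 0.3578, 0.11, 2.5915]
```

play_rows:
  commands:
    - [[1,-0.007,-0.003,0.06,0],[1,-0.007,-0.003,0.12,0],[1,-0.007,-0.003,0.18,0],[1,-0.007,-0.003,0.24,0],[1,-0.007,-0.003,0.3,0],[1,-0.007,-0.003,0.345,0],[1,-0.007,-0.003,0.345,0],[1,-0.007,-0.003,0.345,0]]

```text
clock: 22.6
tcp_pos: [0.4259, 0.3576, 0.1081]
orientation: [-2.17, -2.271, 0.0]
contact_force: [-1.0, 0.9, -0.5]
grip_width: 0.024
gripper_force: 41.5
```

```bash
python3 - <<'E'
from plan import *
s,o=state(); print(s,o['clock'],o['joints'].round(3).tolist(),o['grip_width'],o['contact_force'])
plan(s,[[(s[0],s[1],.25,2.6,-1,11)],[(.39,.24,.25,3,-1,4),(.37,.17,.25,3,-1,3)],[(.355,.04,.25,0,-1,3),(.35,-.01,.25,-5,-1,4)],[(.375,-.11,.25,-18,-1,3),(.4187,-.17,.22,-22,-1,5)]])
E
```

```text
[np.float64(0.42586696020648324), np.float64(0.3575833442800076), np.float64(0.10813780386486453), np.float64(2.6030092498432675)] 22.6 [-0.2, 0.561, -0.795, 1.908, 0.512, 0.887, -1.208] 0.024009060322189402 [-1.01857462  0.92240018 -0.5014264 ]
ok 11 11x[-1, np.float64(0.0), np.float64(0.0), np.float64(-0.709), np.float64(0.0)] [0.4259, 0.3576, 0.2499, 2.603]
ok 7 4x[-1, np.float64(-0.579), np.float64(-0.206), np.float64(-0.0), np.float64(-0.004)] 3x[-1, np.float64(-0.924), np.float64(-0.322), np.float64(-0.0), np.float64(-0.004)] [0.3699, 0.17, 0.2499, 2.963]
ok 7 3x[-1, np.float64(-0.646), np.float64(-0.108), np.float64(-0.0), np.float64(0.033)] 4x[-1, np.float64(-0.894), np.float64(-0.146), np.float64(-0.0), np.float64(0.088)] [0.35, -0.01, 0.2499, -4.957]
ok 8 3x[-1, np.float64(-0.487), np.float64(0.168), np.float64(-0.0), np.float64(0.145)] 5x[-1, np.float64(-0.767), np.float64(0.411), np.float64(0.15), np.float64(0.189)] [0.4186, -0.17, 0.2199, -21.967]
```

play_rows:
  commands:
    - [[0.2,0,0,0,0],[-0.4,0,0,0,0],[-1,0,0,0,0],[-1,0,0,0,0],[-1,0,0,0,0],[-1,0,0,-0.12,0],[-1,0,0,-0.26,0],[-1,0,0,-0.42,0],[-1,0,0,-0.58,0],[-1,0,0,-0.709,0],[-1,0,0,-0.709,0]]

```text
clock: 23.52
tcp_pos: [0.4277, 0.3598, 0.2563]
orientation: [2.17, 2.27, 0.014]
contact_force: [0.3, 0.3, 0.3]
grip_width: 0.0849
gripper_force: 0.0
```

play_rows:
  commands:
    - [[-1,-0.19,-0.07,0,0],[-1,-0.38,-0.14,0,0],[-1,-0.579,-0.206,0,0],[-1,-0.75,-0.26,0,0],[-1,-0.924,-0.322,0,0],[-1,-0.924,-0.322,0,0]]

```text
clock: 24.02
tcp_pos: [0.3681, 0.1623, 0.2493]
orientation: [2.178, 2.26, -0.01]
contact_force: [-0.1, 0.0, -1.1]
grip_width: 0.0856
gripper_force: 0.0
```

play_rows:
  commands:
    - [[-1,-0.2,-0.03,0,0.01],[-1,-0.4,-0.06,0,0.02],[-1,-0.646,-0.108,0,0.033],[-1,-0.77,-0.13,0,0.06],[-1,-0.894,-0.146,0,0.088],[-1,-0.894,-0.146,0,0.088]]

```text
clock: 24.52
tcp_pos: [0.3477, -0.0148, 0.2502]
orientation: [2.332, 2.104, -0.003]
contact_force: [-0.7, 0.2, -0.1]
grip_width: 0.0856
gripper_force: 0.0
```

play_rows:
  commands:
    - [[-1,-0.16,0.056,0,0.05],[-1,-0.32,0.11,0,0.1],[-1,-0.487,0.168,0,0.145],[-1,-0.62,0.28,0.07,0.17],[-1,-0.767,0.411,0.15,0.189],[-1,-0.767,0.411,0.15,0.189],[-1,-0.767,0.411,0.15,0.189],[-1,-0.767,0.411,0.15,0.189],[-1,-0.767,0.411,0.15,0.189]]

```text
clock: 25.27
tcp_pos: [0.4163, -0.1693, 0.221]
orientation: [2.608, 1.751, 0.0]
contact_force: [0.4, -0.3, -0.2]
grip_width: 0.0853
gripper_force: 0.0
```

```bash
python3 - <<'E'
from plan import *
s,o=state(); print(s,o['clock'],o['joints'].round(3).tolist(),o['grip_width'],o['contact_force'])
plan(s,[[(.4189,-.1712,.077,-22,-1,8)]])
E
```

```text
[np.float64(0.41634762824662835), np.float64(-0.16926807909854133), np.float64(0.2210166066279517), np.float64(-22.234540616679435)] 25.2667 [0.742, 0.155, -0.538, 2.053, 0.097, 0.957, -0.234] 0.08534146954687127 [ 0.40195972 -0.30759967 -0.21781254]
ok 8 8x[-1, np.float64(-0.004), np.float64(0.015), np.float64(0.72), np.float64(-0.003)] [0.4188, -0.1711, 0.077, -21.9645]
```

play_rows:
  commands:
    - [[-1,-0.004,0.015,0.12,0],[-1,-0.004,0.015,0.25,0],[-1,-0.004,0.015,0.4,0],[-1,-0.004,0.015,0.55,0],[-1,-0.004,0.015,0.71,0],[-1,-0.004,0.015,0.71,0],[-1,-0.004,0.015,0.71,0],[-1,-0.004,0.015,0.71,0]]

```text
clock: 25.93
tcp_pos: [0.42, -0.1722, 0.0806]
orientation: [2.607, 1.749, 0.002]
contact_force: [0.8, -0.2, 0.4]
grip_width: 0.0855
gripper_force: 0.0
```

play_rows:
  commands:
    - [[0.4,0,0,0,0],[0.4,0,0,0,0],[0.6,0,0,0,0],[0.8,0,0,0,0],[1,0,0,0,0],[1,0,0,0,0],[1,0,0,0,0],[1,0,0,0,0]]

```text
clock: 26.6
tcp_pos: [0.4192, -0.1727, 0.0793]
orientation: [2.61, 1.748, 0.0]
contact_force: [-1.9, 1.6, 7.2]
grip_width: 0.0237
gripper_force: 38.9
```

```bash
python3 - <<'E'
from plan import *
s,o=state(); print(s,o['clock'],o['joints'].round(3).tolist(),o['grip_width'],o['contact_force'])
b=s
plan(b,[[(b[0],b[1],.25,-22,1,8)],[(.375,-.12,.25,-20,1,3),(.35,-.03,.25,-5,1,3)],[(.355,.04,.25,10,1,3),(.375,.15,.25,25,1,4)],[(.43,.23,.25,50,1,4),(.46,.27,.25,70,1,4)],[(.5313,.3036,.25,122.6,1,10)]])
E
```

```text
[np.float64(0.41923789355329183), np.float64(-0.17268934062201113), np.float64(0.07932276592987866), np.float64(-22.373522399292643)] 26.6 [0.655, 0.383, -0.473, 2.173, 0.288, 0.643, -0.411] 0.023718333594160163 [-1.94028442  1.63805735  7.22209968]
ok 8 8x[1, np.float64(0.0), np.float64(0.0), np.float64(-0.853), np.float64(-0.004)] [0.4192, -0.1727, 0.2499, -22.0135]
ok 6 3x[1, np.float64(0.161), np.float64(-0.304), np.float64(-0.0), np.float64(-0.022)] 3x[1, np.float64(0.532), np.float64(-0.588), np.float64(-0.0), np.float64(-0.189)] [0.3501, -0.03, 0.2499, -5.0035]
ok 7 3x[1, np.float64(0.351), np.float64(-0.006), np.float64(-0.0), np.float64(-0.167)] 4x[1, np.float64(0.907), np.float64(0.046), np.float64(-0.0), np.float64(-0.333)] [0.3751, 0.1499, 0.2499, 24.9665]
ok 8 4x[1, np.float64(0.247), np.float64(0.418), np.float64(-0.0), np.float64(-0.278)] 4x[1, np.float64(0.365), np.float64(0.638), np.float64(-0.0), np.float64(-0.5)] [0.4599, 0.27, 0.2499, 69.9665]
ok 10 10x[1, np.float64(-0.278), np.float64(0.28), np.float64(-0.0), np.float64(-0.585)] [0.5314, 0.3035, 0.2499, 122.6165]
```

play_rows:
  commands:
    - [[1,0,0,-0.1,0],[1,0,0,-0.22,0],[1,0,0,-0.35,0],[1,0,0,-0.5,0],[1,0,0,-0.65,0],[1,0,0,-0.8,0],[1,0,0,-0.853,0],[1,0,0,-0.853,0]]

```text
clock: 27.27
tcp_pos: [0.4204, -0.173, 0.2519]
orientation: [2.606, 1.745, 0.004]
contact_force: [0.2, 0.1, -1.6]
grip_width: 0.0239
gripper_force: 39.7
```

play_rows:
  commands:
    - [[1,0.08,-0.15,0,-0.01],[1,0.161,-0.304,0,-0.022],[1,0.29,-0.4,0,-0.08],[1,0.41,-0.5,0,-0.13],[1,0.532,-0.588,0,-0.189],[1,0.532,-0.588,0,-0.189]]

```text
clock: 27.77
tcp_pos: [0.3482, -0.0252, 0.2478]
orientation: [-2.31, -2.126, 0.003]
contact_force: [-0.2, -0.2, 0.6]
grip_width: 0.0233
gripper_force: 39.7
```

play_rows:
  commands:
    - [[1,0.17,0,0,-0.07],[1,0.351,-0.006,0,-0.14],[1,0.53,0.01,0,-0.2],[1,0.72,0.03,0,-0.27],[1,0.907,0.046,0,-0.333],[1,0.907,0.046,0,-0.333]]

```text
clock: 28.27
tcp_pos: [0.3769, 0.1569, 0.2489]
orientation: [-1.679, -2.652, -0.007]
contact_force: [-1.1, -0.5, 0.3]
grip_width: 0.0233
gripper_force: 39.7
```

play_rows:
  commands:
    - [[1,0.06,0.1,-0.02,-0.07],[1,0.12,0.2,-0.04,-0.14],[1,0.18,0.3,-0.06,-0.21],[1,0.247,0.418,-0.08,-0.278],[1,0.29,0.49,-0.08,-0.35],[1,0.33,0.56,-0.08,-0.43],[1,0.365,0.638,-0.08,-0.5],[1,0.365,0.638,-0.08,-0.5]]

```text
clock: 28.93
tcp_pos: [0.4632, 0.2714, 0.2633]
orientation: [-0.548, -3.09, -0.003]
contact_force: [0.3, -0.0, -0.2]
grip_width: 0.0235
gripper_force: 39.7
```

play_rows:
  commands:
    - [[1,-0.03,0.03,0,-0.07],[1,-0.07,0.07,0,-0.14],[1,-0.11,0.11,0,-0.21],[1,-0.15,0.15,0,-0.28],[1,-0.19,0.19,0,-0.35],[1,-0.23,0.23,0,-0.42],[1,-0.278,0.28,0,-0.5],[1,-0.278,0.28,0,-0.585],[1,-0.278,0.28,0,-0.585],[1,-0.278,0.28,0,-0.585],[1,-0.278,0.28,0,-0.585]]

```text
clock: 29.85
tcp_pos: [0.5332, 0.3024, 0.2645]
orientation: [0.866, -3.018, 0.001]
contact_force: [0.1, -0.7, -0.5]
grip_width: 0.023
gripper_force: 39.7
```

```bash
python3 - <<'E'
from plan import *
s,o=state(); print(s,o['clock'],o['joints'].round(3).tolist(),o['grip_width'],o['contact_force'])
plan(s,[[(.5313,.3036,.185,122.6,1,8)]])
from h import *
g=viewer.grab_frame('scene')
print(proj(g,[*s[:2],s[2]-.073]))
cv2.imwrite('pics/a7.png',cv2.resize(g['pixels'][200:340,180:340],None,fx=4,fy=4,interpolation=cv2.INTER_CUBIC)[...,::-1])
E
```

```text
[np.float64(0.5331973690837329), np.float64(0.3023975064056774), np.float64(0.2645143111722523), np.float64(122.02273938683393)] 29.85 [0.182, 0.615, -1.182, 1.618, 0.584, 1.312, 1.038] 0.02304045703638951 [ 0.09242912 -0.68221166 -0.49433623]
ok 8 8x[1, np.float64(0.005), np.float64(0.01), np.float64(0.398), np.float64(-0.006)] [0.5313, 0.3036, 0.1849, 122.5627]
[[239.48045433 242.07216154]]
```

View pics/a7.png

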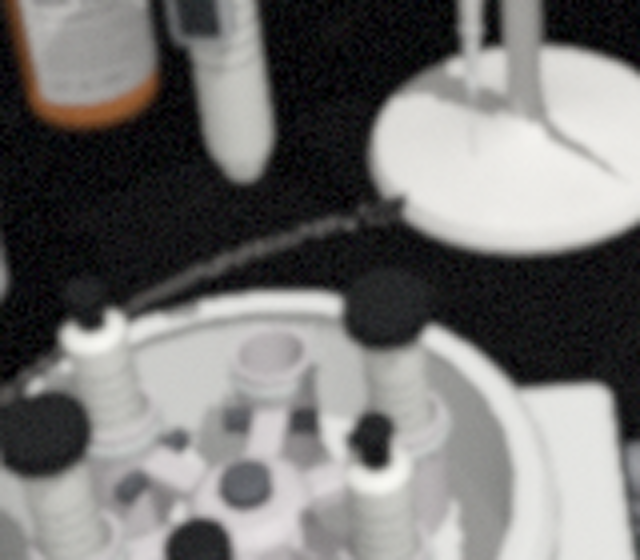

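play_rows:
  commands:
    - [[1,0.005,0.01,0.1,0],[1,0.005,0.01,0.2,0],[1,0.005,0.01,0.3,0],[1,0.005,0.01,0.398,0],[1,0.005,0.01,0.398,0],[1,0.005,0.01,0.398,0],[1,0.005,0.01,0.398,0],[1,0.005,0.01,0.398,0]]

```text
clock: 30.57
tcp_pos: [0.5324, 0.3049, 0.1874]
orientation: [-0.871, 3.016, 0.001]
contact_force: [-0.1, 0.9, 0.0]
grip_width: 0.0233
gripper_force: 39.7
```

```bash
python3 - <<'E'
from plan import *
from h import *
s,o=state(); print(s,o['clock'],o['joints'].round(3).tolist(),o['grip_width'],o['contact_force'])
plan(s,[[(.5313,.3036,.114,122.6,1,8)]])
g=viewer.grab_frame('scene'); print(proj(g,[[*s[:2],s[2]-.073],[.5313,.3036,.095],[.4267,.3578,.095]]))
E
```

```text
[np.float64(0.5324263339120137), np.float64(0.3048866833802019), np.float64(0.1873910940940683), np.float64(122.22834305385716)] 30.5667 [0.147, 0.684, -1.127, 1.702, 0.663, 1.19, 0.979] 0.023304125388246524 [-0.09246003  0.86958213  0.00604106]
ok 8 8x[1, np.float64(0.008), np.float64(-0.002), np.float64(0.367), np.float64(-0.004)] [0.5313, 0.3037, 0.114, 122.5883]
[[244.42251881 279.08472842]
 [246.74556418 287.25702881]
 [275.40083529 335.05248855]]
```

play_rows:
  commands:
    - [[1,0.008,-0.002,0.06,0],[1,0.008,-0.002,0.12,0],[1,0.008,-0.002,0.18,0],[1,0.008,-0.002,0.24,0],[1,0.008,-0.002,0.3,0],[1,0.008,-0.002,0.36,0],[1,0.008,-0.002,0.367,0],[1,0.008,-0.002,0.367,0],[1,0.008,-0.002,0.367,0]]

```text
clock: 31.37
tcp_pos: [0.5311, 0.3034, 0.1121]
orientation: [-0.873, 3.017, 0.0]
contact_force: [0.7, 0.9, 4.1]
grip_width: 0.0232
gripper_force: 42.1
```

```bash
python3 plan.py; python3 -c "
from bench import *;print(get_obs()['contact_force'])"
```

```text
[0.5311, 0.3034, 0.1121, 122.2711] 31.3667 [0.108, 0.76, -1.06, 1.764, 0.749, 1.081, 0.917] 0.023215935472620585
[0.65744792 0.86718214 4.11742261]
```

play_rows:
  commands:
    - [[0.2,0,0,0,0],[-0.4,0,0,0,0],[-1,0,0,0,0],[-1,0,0,0,0],[-1,0,0,0,0],[-1,0,0,-0.12,0],[-1,0,0,-0.26,0],[-1,0,0,-0.42,0],[-1,0,0,-0.58,0],[-1,0,0,-0.72,0],[-1,0,0,-0.72,0]]

```text
clock: 32.28
tcp_pos: [0.5322, 0.3056, 0.2624]
orientation: [-0.871, 3.01, 0.005]
contact_force: [1.1, 0.9, 0.2]
grip_width: 0.0853
gripper_force: 0.0
```

play_rows:
  commands:
    - [[-1,0.15,0,0,0.07],[-1,0.3,0,0,0.14],[-1,0.45,-0.1,0,0.2],[-1,0.6,-0.25,0,0.27],[-1,0.75,-0.4,0,0.33],[-1,0.9,-0.5,0,0.4],[-1,1,-0.5,0,0.45],[-1,1,-0.5,0,0.45],[-1,1,-0.5,0,0.45]]

```text
clock: 33.03
tcp_pos: [0.4147, 0.1103, 0.2561]
orientation: [0.228, 3.132, -0.004]
contact_force: [-0.5, -1.0, 1.0]
grip_width: 0.0853
gripper_force: 0.0
```

```bash
python3 plan.py; python3 - <<'E'
from h import *
g=viewer.grab_frame('scene');f=viewer.grab_frame('top')
a=cv2.resize(g['pixels'][230:400,160:340],(420,397)); b=cv2.resize(f['pixels'][180:300,150:290],(378,397)) 
cv2.imwrite('pics/a8.png',np.hstack([a,b])[...,::-1])
E
```

```text
[0.4147, 0.1103, 0.2561, 81.6571] 33.0333 [0.756, 0.207, -1.261, 2.021, 0.228, 1.068, 0.814] 0.08532689558466887
```

View pics/a8.png

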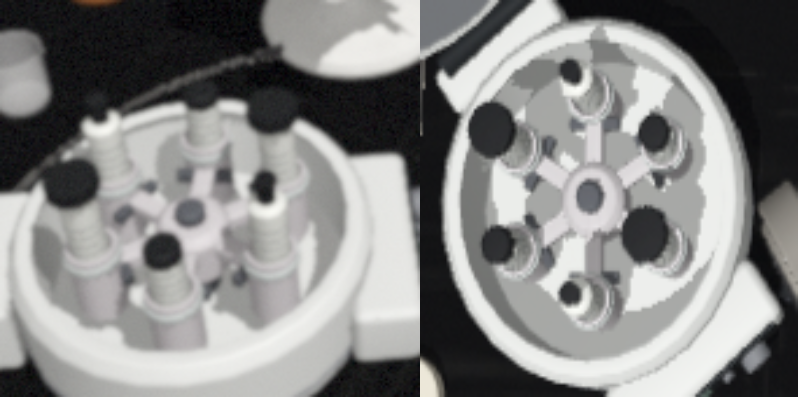

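play_rows:
  commands:
    - [[-1,0.1,0.05,-0.05,0],[-1,0.2,0.1,-0.1,0],[-1,0.2,0.1,-0.1,0],[-1,0.2,0.1,-0.1,0],[-1,0.2,0.1,-0.1,0],[-1,0.2,0.1,-0.1,0],[-1,0.2,0.1,-0.1,0],[-1,0.2,0.1,-0.1,0]]

```text
clock: 33.8
tcp_pos: [0.3786, 0.1371, 0.2761]
orientation: [-0.226, -3.132, -0.002]
contact_force: [-0.2, -0.0, 0.2]
grip_width: 0.0853
gripper_force: 0.0
```

```bash
python3 plan.py; python3 -c "
from bench import *
print(get_obs()['contact_force']); print(r.hand_in())"
```

```text
[0.3786, 0.1371, 0.2761, 81.7635] 33.8 [0.82, 0.079, -1.325, 2.042, 0.085, 1.083, 0.883] 0.08534804702874421
[-0.21613605 -0.04569208  0.24880274]
the job is handed in; nothing more can be done
None
```

The job is handed in at 33.8 s: the last camera check shows each tube across from its twin, all six upright and looking fully seated, with the arm clear of everything; hand-in returned no verdict.

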